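# Nest the corner-guard offcuts

## Task

The fitters left some short offcuts of corner guard on the sideboard, lying ridge up like little roofs. Pick up the brass-coloured one and set it gently down over the black one so that they nest, leg on leg, with their ridges in line and their middles together, and let go. Do not drop it, and leave the aluminium one and the mug where they are.

Things in the scene. Friction and masses are not known exactly. Their poses are not given: they have to be found in the camera images.
- brass_guard: brass-coloured angle offcut, to be moved, 130 g, 62 mm long between plane upright end faces (grip it by these, near the ridge). Two legs at 90 degrees, 50 mm wide, 6 mm thick, screw holes; lies ridge up as a roof, 71 mm wide, 40 high. Origin at surface level under the ridge's middle, ridge 39.6 mm above it; x along ridge, z up. Nested home, its origin is 8.5 mm above the lower piece's.
- black_guard: black angle offcut, to be covered, loose, 200 g, 50 mm long along its ridge (so 6 mm shorter at each end than the brass one). Same section: two legs at 90 degrees, 50 mm wide, 6 mm thick; lies ridge up, 71 mm wide, 40 mm high. Origin at surface level under the ridge's middle, ridge 39.6 mm above it; x along the ridge, z up.
- alu_guard: the pale silver-grey aluminium corner-guard offcut, 62 mm long, 120 g, loose, same section as the brass one: a bystander to leave alone. Origin under the middle of its ridge, at surface level; x along the ridge.
- mug: small white patterned cup with coffee and a handle, 62 x 88 x 50 mm high, loose: a bystander to leave alone. Origin under its middle, at surface level.
- book_row (a point): fixed row of standing books at the right, an obstacle to go round on the robot's side: about 200 mm along x, 270 mm along y, up to 285 mm high. The point lies at surface level under its middle, axes as the world's. A candle glass (90 mm high) stands in front of it; a vase (200), spice jar (105) and pepper mill (165) stand along the back.
There are look-alikes about, which are no part of the job. What is shaped like the black_guard but blue is not meant.

How it is judged:
By the outcome, as a careful person would: the job done as asked, in the order asked, and still so for the second after the job is handed in, with the robot touching nothing.
It also fails if it takes over 35 s, if anything falls off the work surface, if the arm or the gripper's body presses on something with over 40 N, if the wrist force passes 120 N, or if a joint passes its speed limit or range.

## Robot

A 6-joint arm with a two-finger parallel gripper is mounted at the origin on a cart in front of the work surface, level with it; the furniture and walls round the work are solid. World frame = base frame: x ahead of the robot, y to its left, z up, the work surface at z = 0. Lengths are in m, angles in degrees, forces in N, time in s.
With the tool pointing down it reaches from about 0.3 to 0.75 m from the base axis. Payload 8.5 kg.
Tool frame: the origin (TCP) lies midway between the tips of the shut fingers; the grasp point (between the pads) lies 19 mm behind it; z points along the fingers, y is the line along which they close (so a half turn about z gives the same grasp; the last joint's range is limited). The gripper opens to 85 mm and grips with 20 to 120 N. Pads are 22 mm wide; open, the fingers measure 114 mm over their backs; the gripper's body (76 mm by 85 mm) begins 54 mm behind the grasp point. The pads swing forward as they close: fully open they stand 13 mm farther back than shut.
Start: joints at [-84.357, 21.807, 74.336, -0, 83.858, -12.336], TCP at [0.17, -0.523, 0.193] pointing down, gripper open.
Joint ranges: [-178.18, 178.18], [-50.72, 133.34], [12.68, 142.11], [-81.47, 261.47], [9.98, 163.14], [-165.26, 165.26]. Speed limits (degrees/s): [136.94, 136.94, 180, 180, 180, 180].

## Interface

Orientations are given as a 3x3 rotation matrix whose columns are the frame's x, y, z axes.
In Python, from rig import env, get_image, close_job gives the robot as it stands.
- The arm moves only by the tool step_arm, never from a script. Its argument "targets" is a list of rows, each a list of 2 entries, a list of its own where there are three numbers: the shift along the tool's x, y, z as a fraction of full scale, then the turn, a rotation vector about the tool's x, y, z as a fraction of full scale. In form: [[[x, y, z], [wx, wy, wz]], ...]. A call has 1 to 10 rows; each row is the pose to reach, as a shift and turn from the pose commanded when the call began, along the tool's axes at that moment; what a row does not reach only later rows make up. Full scale, the value 1, is 0.3 m for a shift and 45 degrees for a turn. A row lasts 1/12 s, in which the tool goes at most 41.7 mm and 7.16 degrees, less where a joint would pass 70% of its speed; a pose out of reach is approached as far as the arm can. A call with a number of a shift or a turn outside -1 to 1 is refused whole. A call with a gripper value outside its range is refused whole. "jaw" is the finger opening in mm, from 0 to 85.4, set as the call begins (left out, the last holds). The fingers move at their own pace and stop on an object; "grip_force" is the grip in N (left out, the last holds). Time passes only in rows, so rows that repeat a pose let the fingers close. It gives the time, the measured TCP pose, the force, the opening and the grip force at its end, in the units of the state.
- env.observe(): the state, without advancing time (a new reading comes with each control period).
- get_image(name): name is "scene" or "top" or "wrist"; returns a dict with "img" (420x560x3 uint8, red, green, blue), "z_map" (420x560 float32, m along the optical axis (not along the pixel's ray), 0 where there is no reading), "intrinsics" (3x3 intrinsics, pixels), "D" ([k1, k2, p1, p2, k3] as OpenCV has them; the pictures are not rectified), "rvec" (rotation vector, rad) and "tvec" (3), from world to camera coordinates, as OpenCV has them. Camera axes: x right, y down, z forward; pixel columns grow to the right and rows downward; lengths in m; the calibration is good to about 2 mm. A picture is of the moment at which its call begins.
- close_job(): hands the job in; it is judged then, once.
The state is a dict: "time_s": time; "q": joint angles; "qvel": joint speeds; "joint_efforts": joint torques, N m; "position": TCP position; "tool_rot": TCP orientation; "ft_force": force on the tool from outside, world axes, zero at the start; "wrist_torque": the same for the moment, N m; "grip_width": finger opening in m; "gripper_force": force on a finger pad.
Only numpy, scipy, OpenCV 4.12 (cv2) and the standard library are available. Lean on these libraries where they do the work, as an engineer would, in place of code of your own. Each camera call takes 0.05 s, during which the arm holds its last target. There are 200 camera calls.

## Working session

There is one attempt and no reset: what is moved stays moved. The work goes in short steps, Python scripts to look and compute and a tool call to move; the robot and the scene stay as the last step left them, time stands still between calls to the robot, and variables do not carry over. Pictures are saved under pics/ and viewed, at most 11 in all, crops included, and the job is handed in when it is done.

Besides the shell and the picture viewer there is one more tool, called as name([rows], argument=value, ...), one row to a line, values as JSON. step_arm: Moves the arm, as the interface text tells. Its arguments: {"type":"object","properties":{"targets":{"type":"array","items":{"type":"array"}},"jaw":{"type":"number"},"grip_force":{"type":"number"}},"required":["targets"]}

```bash
mkdir -p pics; ls
python3 - <<'E'
from rig import env,get_image
import cv2,numpy as np,pickle
d={}
for n in ("scene","top","wrist"):
    g=get_image(n); d[n]=g; cv2.imwrite(f"pics/{n}0.png",g["img"][:,:,::-1])
    R=cv2.Rodrigues(np.array(g["rvec"],float))[0]
    print(n,(-R.T@np.array(g["tvec"]).ravel()).round(3),R[2].round(2),np.array(g["D"]).round(3),g["intrinsics"][0][0])
pickle.dump(d,open("d0.pkl","wb"))
s=env.observe();print({k:np.round(v,3).tolist() for k,v in s.items()})
E
```

```text
pics
scene [-0.407  0.472  0.769] [ 0.73 -0.33 -0.6 ] [-0.194  0.     0.     0.     0.   ] 532.2661360013337
top [0.423 0.059 1.028] [ 0.1  0.  -1. ] [-0.049  0.     0.     0.     0.   ] 415.0233385573296
wrist [ 0.235 -0.502  0.374] [-0.26 -0.08 -0.96] [-0.019  0.     0.     0.     0.   ] 330.3079730938391
{'time_s': 0.15, 'q': [-84.357, 21.833, 74.372, -0.001, 83.859, -12.337], 'qvel': [0.051, -0.126, -0.166, 0.041, 0.004, 0.004], 'joint_efforts': [-0.001, -44.863, -23.135, -0.0, 0.004, -0.0], 'position': [0.17, -0.523, 0.192], 'tool_rot': [[0.951, 0.309, -0.0], [0.309, -0.951, 0.001], [0.0, -0.001, -1.0]], 'ft_force': [0.133, -0.136, 0.012], 'wrist_torque': [0.018, 0.016, 0.062], 'gripper_force': 0.0, 'grip_width': 0.085}
```

View pics/top0.png

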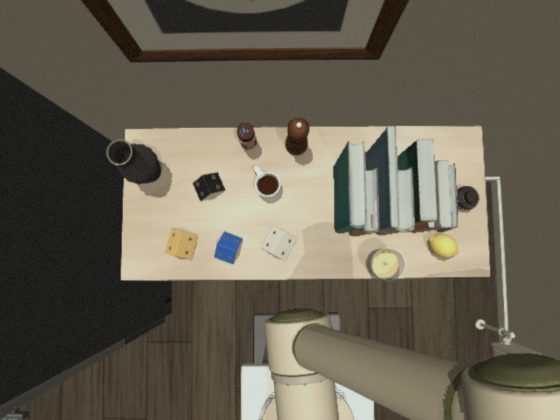

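View pics/scene0.png

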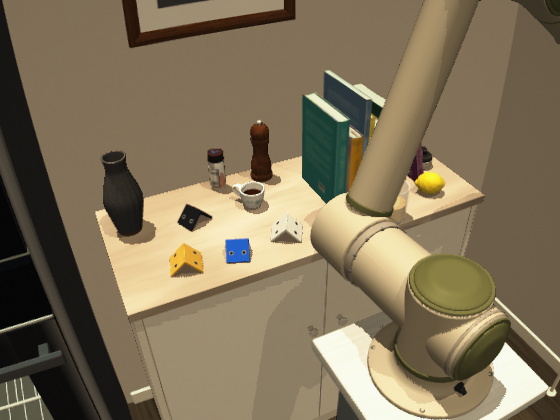

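The top view shows brass at (181,243), black at (208,186), blue look-alike at (228,247), aluminium at (278,243), mug at (267,185), books around x 335–455 and the candle at (385,263). The scene view shows the same: brass at (187,260), black at (195,216), and the arm over the right side.

```bash
cat > h.py <<'E'
import cv2,numpy as np
from rig import env,get_image
def cam(g):
    R=cv2.Rodrigues(np.array(g["rvec"],float))[0]; t=np.array(g["tvec"],float).ravel()
    return np.array(g["intrinsics"],float),np.array(g["D"],float).ravel(),R,t
def rays(g,px):
    K,D,R,t=cam(g); u=cv2.undistortPoints(np.array(px,float).reshape(-1,1,2),K,D).reshape(-1,2)
    return -R.T@t, np.c_[u,np.ones(len(u))]@R      # dirs with unit optical depth
def onplane(g,px,z):
    o,d=rays(g,px); return o+d*((z-o[2])/d[:,2])[:,None]
def tri(g1,p1,g2,p2):
    o1,d1=rays(g1,[p1]);o2,d2=rays(g2,[p2]);A=np.c_[d1[0],-d2[0]]
    s=np.linalg.lstsq(A,o2-o1,rcond=None)[0];a=o1+s[0]*d1[0];b=o2+s[1]*d2[0];return (a+b)/2,np.linalg.norm(a-b)
def cloud(g,mask):
    v,u=np.nonzero(mask&(g["z_map"]>0)); o,d=rays(g,np.c_[u,v]); return o+d*g["z_map"][v,u][:,None]
def blob(m,near):
    n,l,s,c=cv2.connectedComponentsWithStats(m.astype(np.uint8))
    k=[i for i in range(1,n) if s[i][4]>60]; i=min(k,key=lambda i:np.hypot(*(c[i]-near))); return l==i
def hsv(g): return cv2.cvtColor(g["img"],cv2.COLOR_RGB2HSV)
def brass(g): h=hsv(g); return (h[...,0]>14)&(h[...,0]<28)&(h[...,1]>150)&(h[...,2]>90)
def black(g): return hsv(g)[...,2]<75
def roof(P,L):
    """ridge from cloud: ridge direction & centre via min-area rect in plan"""
    (c,(w,h),a)=cv2.minAreaRect((P[:,:2]*1000).astype(np.float32)); return np.array(c),(w,h),a
E
python3 - <<'E'
from h import *
import pickle
d=pickle.load(open("d0.pkl","rb"))
for name,f,near in (("brass",brass,{"top":(181,243),"scene":(187,260)}),("black",black,{"top":(208,186),"scene":(195,216)})):
    for c in ("top","scene"):
        g=d[c]; m=blob(f(g),near[c]); m=cv2.morphologyEx(m.astype(np.uint8),cv2.MORPH_CLOSE,np.ones((5,5)))>0
        P=cloud(g,m); print(name,c,m.sum(),"z",np.percentile(P[:,2],[1,50,99]).round(4),[np.round(x,1) for x in roof(P,0)], P.mean(0).round(4))
        hi=P[P[:,2]>np.percentile(P[:,2],99)-.008]; cc=hi[:,:2].mean(0); u,s,v=np.linalg.svd(hi[:,:2]-cc); print("  ridge",cc.round(4),np.degrees(np.arctan2(v[0][1],v[0][0])).round(1),np.ptp((hi[:,:2]-cc)@v[0]).round(4))
g=d["top"]
for n,p,z in (("surf corners",[(124,279),(488,277),(483,127),(126,129)],0),("books",[(335,232),(350,143),(425,140),(455,230)],.2),("mug",[(267,185)],.05),("alu",[(278,243)],.03),("blue",[(228,247)],.03),("candle",[(385,263)],.09),("vase",[(122,152)],.2),("pepper",[(298,128)],.165),("spice",[(246,132)],.105)):
    print(n,onplane(g,p,z)[:,:2].round(3).tolist())
P=cloud(g,np.ones((420,560),bool)).reshape(-1,3)
b=P[(P[:,2]>.12)&(P[:,2]<.32)&(P[:,0]>.3)&(P[:,1]<0)];print("books",b.min(0),b.max(0))
sf=cv2.resize(g["img"][150:290,90:310],None,fx=3.6,fy=3.6,interpolation=cv2.INTER_CUBIC);cv2.imwrite("pics/topc.png",sf[:,:,::-1])
E
```

```text
Traceback (most recent call last):
  File "h.py", line 18, in blob
    k=[i for i in range(1,n) if s[i][4]>60]; i=min(k,key=lambda i:np.hypot(*(c[i]-near))); return l==i
                                               ~~~^^^^^^^^^^^^^^^^^^^^^^^^^^^^^^^^^^^^^^^
ValueError: min() iterable argument is empty
```

```bash
cat > m1.py <<'E'
from h import *
import pickle
d=pickle.load(open("d0.pkl","rb"))
for name,f,near in (("brass",brass,{"top":(181,243),"scene":(187,260)}),("black",black,{"top":(208,186),"scene":(195,216)})):
    for c in ("top","scene"):
        g=d[c]; m=blob(f(g),near[c]); m=cv2.morphologyEx(m.astype(np.uint8),cv2.MORPH_CLOSE,np.ones((5,5)))>0
        P=cloud(g,m); print(name,c,m.sum(),"z",np.percentile(P[:,2],[1,50,99]).round(4),[np.round(x,1) for x in roof(P,0)], P.mean(0).round(4))
        hi=P[P[:,2]>np.percentile(P[:,2],99)-.008]; cc=hi[:,:2].mean(0); u,s,v=np.linalg.svd(hi[:,:2]-cc); print("  ridge",cc.round(4),np.degrees(np.arctan2(v[0][1],v[0][0])).round(1),np.ptp((hi[:,:2]-cc)@v[0]).round(4))
g=d["top"]
for n,p,z in (("surf corners",[(124,279),(488,277),(483,127),(126,129)],0),("mug",[(267,185)],.05),("alu",[(278,243)],.03),("blue",[(228,247)],.03),("candle",[(385,263)],.09),("vase",[(122,152)],.2),("pepper",[(298,128)],.165),("spice",[(246,132)],.105)):
    print(n,onplane(g,p,z)[:,:2].round(3).tolist())
P=cloud(g,np.ones((420,560),bool)).reshape(-1,3)
b=P[(P[:,2]>.12)&(P[:,2]<.32)&(P[:,0]>.3)&(P[:,1]<-.1)];print("books",b.min(0),b.max(0))
sf=cv2.resize(g["img"][150:290,90:310],None,fx=3.6,fy=3.6,interpolation=cv2.INTER_CUBIC);cv2.imwrite("pics/topc.png",sf[:,:,::-1])
E
sed -i 's/h\[...,1\]>150/h[...,1]>175/' h.py
python3 - <<'E'
from h import *
import pickle
d=pickle.load(open("d0.pkl","rb"))
for c,p in (("top",(178,240)),("scene",(182,258))):
    H=hsv(d[c]); print(c,[H[p[1]+j,p[0]+i].tolist() for i,j in ((0,0),(-8,0),(8,0),(0,7),(30,0))])
for c,p in (("top",(205,186)),("scene",(190,216))):
    H=hsv(d[c]); print(c,[H[p[1]+j,p[0]+i].tolist() for i,j in ((0,0),(-4,4),(8,0),(0,-5),(30,0))])
E
```

```text
top [[23, 113, 206], [20, 128, 201], [20, 125, 196], [20, 126, 196], [20, 50, 209]]
scene [[21, 189, 241], [21, 189, 241], [19, 194, 227], [18, 197, 141], [21, 81, 239]]
top [[30, 14, 37], [10, 41, 37], [20, 44, 35], [45, 12, 43], [21, 46, 211]]
scene [[0, 27, 28], [0, 27, 28], [0, 14, 18], [0, 18, 28], [21, 70, 244]]
```

```bash
sed -i 's/h\[...,1\]>175/h[...,1]>100/' h.py; python3 m1.py
```

```text
brass top 687 z [0.0014 0.0236 0.041 ] [array([443.6, 305.4]), array([67.5, 63.2]), np.float64(75.1)] [0.444  0.3014 0.0233]
  ridge [0.4447 0.3052] 164.9 0.0594
brass scene 860 z [-0.0023  0.0183  0.0397] [array([451.5, 304.9]), array([72.2, 82. ]), np.float64(75.7)] [0.4391 0.3068 0.0177]
  ridge [0.444  0.3058] 165.9 0.0631
black top 504 z [0.0064 0.0245 0.0416] [array([587., 239.]), array([48.7, 65. ]), np.float64(23.3)] [0.5875 0.2375 0.0241]
  ridge [0.5861 0.2393] -154.3 0.0483
black scene 404 z [-0.0004  0.0213  0.0396] [array([586.9, 241.4]), array([51.2, 64. ]), np.float64(26.0)] [0.5796 0.2503 0.0211]
  ridge [0.5838 0.2414] -155.5 0.0496
surf corners [[0.359, 0.449], [0.356, -0.453], [0.738, -0.462], [0.739, 0.455]]
mug [[0.582, 0.092]]
alu [[0.444, 0.067]]
blue [[0.436, 0.187]]
candle [[0.396, -0.174]]
vase [[0.629, 0.384]]
pepper [[0.686, 0.022]]
spice [[0.696, 0.138]]
books [ 0.45914469 -0.58098875  0.12008813] [ 0.74857784 -0.1000093   0.31999766]
```

View pics/topc.png

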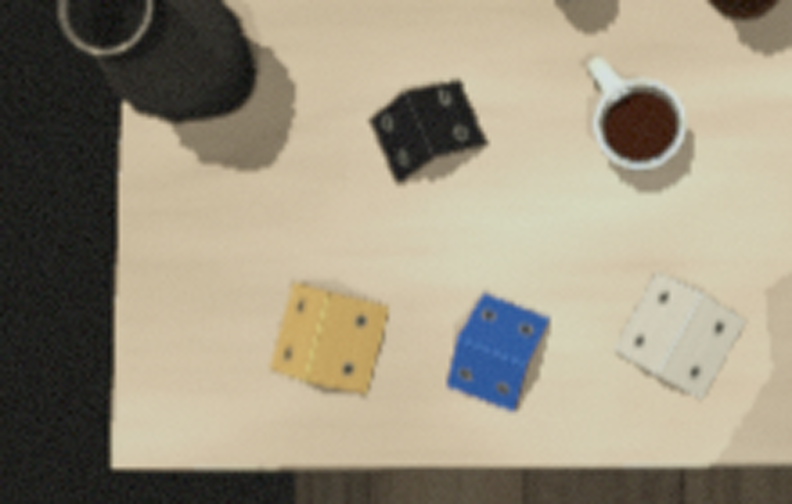

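The crop shows the brass ridge running from (328,295) to (310,380) and the black ridge from (410,95) to (432,160), both well apart from blue, aluminium and mug. Both views agree: brass at about (0.444, 0.305) with its ridge at 165°, black at about (0.585, 0.240) with its ridge at 25°, ridge height about 40 mm. I'll go past the books on the robot's side to hover over brass.

step_arm([
  [[0.1,-0.13,0],[0,0,0]],
  [[0.58,-0.78,0],[0,0,0]],
  [[0.58,-0.78,0],[0,0,0]],
  [[0.58,-0.78,0],[0,0,0]],
  [[0.58,-0.78,0],[0,0,0]],
  [[0.58,-0.78,0],[0,0,0]],
  [[0.58,-0.78,0],[0,0,0]],
  [[0.58,-0.78,0],[0,0,0]],
], jaw=85)

```text
time_s: 0.82
position: [0.2638, -0.2408, 0.1925]
tool_rot: [[0.95, 0.313, 0.0], [0.313, -0.95, 0.002], [0.001, -0.002, -1.0]]
ft_force: [0.4, -0.9, 0.8]
grip_width: 0.0852
gripper_force: 0.0
```

step_arm([
  [[0.58,-0.78,0],[0,0,0]],
  [[0.58,-0.78,0],[0,0,0]],
  [[0.58,-0.78,0],[0,0,0]],
  [[0.58,-0.78,0],[0,0,-0.3]],
  [[0.58,-0.78,0],[0,0,-0.6]],
  [[0.58,-0.78,0],[0,0,-0.6]],
  [[0.58,-0.78,0],[0,0,-0.6]],
  [[0.58,-0.78,0],[0,0,-0.6]],
])

```text
time_s: 1.48
position: [0.3567, 0.036, 0.1926]
tool_rot: [[0.696, 0.718, 0.001], [0.718, -0.696, 0.002], [0.002, -0.001, -1.0]]
ft_force: [-0.8, -0.0, 0.4]
grip_width: 0.0849
gripper_force: 0.0
```

```bash
cat >> h.py <<'E'
def go(xyz,yaw):
    """shift/turn fractions from present pose to TCP xyz, tool down, tool-y at world angle yaw (deg)"""
    from scipy.spatial.transform import Rotation as Ro
    s=env.observe(); R=np.array(s["tool_rot"]);p=np.array(s["position"]).ravel();a=np.radians(yaw)
    y=np.array([np.cos(a),np.sin(a),0]);z=np.array([0,0,-1.]);T=np.c_[np.cross(y,z),y,z]
    rv=np.degrees(Ro.from_matrix(R.T@T).as_rotvec())
    print("t",round(s["time_s"],2),"p",p.round(4),"yaw",np.degrees(np.arctan2(R[1,1],R[0,1])).round(2),"shift",(R.T@(np.array(xyz)-p)/.3).round(4),"turn",(rv/45).round(4),"F",np.round(s["ft_force"],1),"w",round(float(s["grip_width"]),4))
E
python3 -c "
from h import *
go([.4445,.3055,.17],-14.6)"
```

```text
t 1.48 p [0.3567 0.036  0.1926] yaw -44.12 shift [ 0.8485 -0.4154  0.077 ] turn [-5.000e-04 -2.300e-03 -6.561e-01] F [-0.8 -0.   0.4] w 0.0849
```

step_arm([
  [[0.85,-0.415,0.08],[0,0,-0.3]],
  [[0.85,-0.415,0.08],[0,0,-0.65]],
  [[0.85,-0.415,0.08],[0,0,-0.65]],
  [[0.85,-0.415,0.08],[0,0,-0.65]],
  [[0.85,-0.415,0.08],[0,0,-0.65]],
  [[0.85,-0.415,0.08],[0,0,-0.65]],
  [[0.85,-0.415,0.08],[0,0,-0.65]],
  [[0.85,-0.415,0.08],[0,0,-0.65]],
  [[0.85,-0.415,0.08],[0,0,-0.65]],
  [[0.85,-0.415,0.08],[0,0,-0.65]],
])

```text
time_s: 2.32
position: [0.4485, 0.2971, 0.1682]
tool_rot: [[0.272, 0.962, -0.001], [0.962, -0.272, -0.001], [-0.001, -0.001, -1.0]]
ft_force: [-1.0, 0.1, -0.7]
grip_width: 0.0853
gripper_force: 0.0
```

Run:
```python
from h import *
import pickle
g=get_image("wrist");pickle.dump(g,open("w1.pkl","wb"));cv2.imwrite("pics/w1.png",g["img"][:,:,::-1])
go([.4445,.3055,.1],-14.6)
```

```text
t 2.37 p [0.4486 0.2968 0.1686] yaw -15.83 shift [ 0.0243 -0.021   0.2285] turn [-0.0003  0.0005 -0.0274] F [0.1 0.1 0. ] w 0.0851
```

View pics/w1.png

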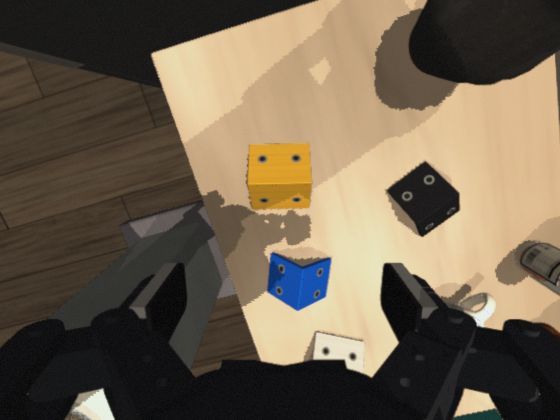

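The wrist view shows brass at (280,175) with its ridge from about (249,177) to (311,174), black at (424,198), blue at (300,280) and the fingertips at (180,275) and (392,275). Next I fit planes to both roofs and intersect them for the ridges.

```bash
cat >> h.py <<'E'
def ridge(g,m,c0,ang0,tag):
    """two leg planes fitted to depth cloud -> ridge line; ends from extent along ridge"""
    m=cv2.morphologyEx(m.astype(np.uint8),cv2.MORPH_CLOSE,np.ones((9,9)))>0
    P=cloud(g,cv2.erode(m.astype(np.uint8),np.ones((3,3)))>0); c=np.array(c0,float); a=np.radians(ang0)
    for _ in range(6):
        u=np.array([np.cos(a),np.sin(a)]);n=np.array([-u[1],u[0]])
        s=(P[:,:2]-c)@n; l=[]
        for sg in (1,-1):
            Q=P[(sg*s>.004)&(sg*s<.034)&(P[:,2]>.008)]
            for _ in range(4):
                k=np.linalg.lstsq(np.c_[Q[:,:2]-c,np.ones(len(Q))],Q[:,2],rcond=None)[0]
                r=np.abs(np.c_[Q[:,:2]-c,np.ones(len(Q))]@k-Q[:,2]); Q=Q[r<max(.0015,2*np.median(r))]
            l.append(k)
        d=l[0]-l[1]                       # d0 x + d1 y + d2 = 0 is the ridge in plan
        u2=np.array([-d[1],d[0]])/np.hypot(d[0],d[1]); u2*=np.sign(u2@u)
        c=c-d[:2]*d[2]/(d[:2]@d[:2]); a=np.arctan2(u2[1],u2[0])
        z=l[0][:2]@(-d[:2]*d[2]/(d[:2]@d[:2]))+l[0][2]
        P2=cloud(g,m); e=(P2[:,:2]-c)@u2; e=e[np.abs((P2[:,:2]-c)@np.array([-u2[1],u2[0]]))<.012]
        lo,hi=np.percentile(e,[.5,99.5]); c=c+u2*(lo+hi)/2
    print(tag,"ridge mid",c.round(4),"z",z.round(4),"ang",np.degrees(a).round(2),"len",(hi-lo).round(4),"slopes",[np.degrees(np.arctan(np.hypot(*k[:2]))).round(1) for k in l])
    return c,np.degrees(a)
E
python3 - <<'E'
from h import *
import pickle
d=pickle.load(open("d0.pkl","rb")); d["wrist"]=pickle.load(open("w1.pkl","rb"))
N={"brass":{"top":(181,243),"scene":(187,260),"wrist":(280,175)},"black":{"top":(208,186),"scene":(195,216),"wrist":(424,198)}}
for name,f,c,a in (("brass",brass,(.4445,.3055),-14.6),("black",black,(.585,.24),25.3)):
    for v in ("top","scene","wrist"): ridge(d[v],blob(f(d[v]),N[name][v]),c,a,name+" "+v)
g=d["wrist"]; E=onplane(g,[(249,177),(311,174)],.0396);print("ray ends",E.round(4),E.mean(0).round(4),np.degrees(np.arctan2(*(E[1]-E[0])[1::-1])))
im=cv2.resize(g["img"][130:250,230:480],None,fx=3.2,fy=3.2,interpolation=cv2.INTER_CUBIC);cv2.imwrite("pics/w1c.png",im[:,:,::-1])
E
```

```text
brass top ridge mid [0.4441 0.307 ] z 0.0404 ang -15.32 len 0.0627 slopes [np.float64(44.8), np.float64(45.2)]
brass scene ridge mid [0.4436 0.3062] z 0.0394 ang -14.72 len 0.065 slopes [np.float64(44.1), np.float64(44.4)]
brass wrist ridge mid [0.444 0.307] z 0.0399 ang -14.44 len 0.0661 slopes [np.float64(44.6), np.float64(45.0)]
black top ridge mid [0.5867 0.24  ] z 0.0401 ang 24.63 len 0.0484 slopes [np.float64(44.9), np.float64(44.8)]
black scene ridge mid [0.5837 0.2348] z 0.0427 ang 6.24 len 0.0464 slopes [np.float64(45.7), np.float64(48.6)]
black wrist ridge mid [0.5878 0.2399] z 0.0395 ang 23.22 len 0.0487 slopes [np.float64(44.4), np.float64(45.1)]
ray ends [[0.4201 0.3198 0.0396]
 [0.4775 0.3066 0.0396]] [0.4488 0.3132 0.0396] -12.964493639760565
```

View pics/w1c.png

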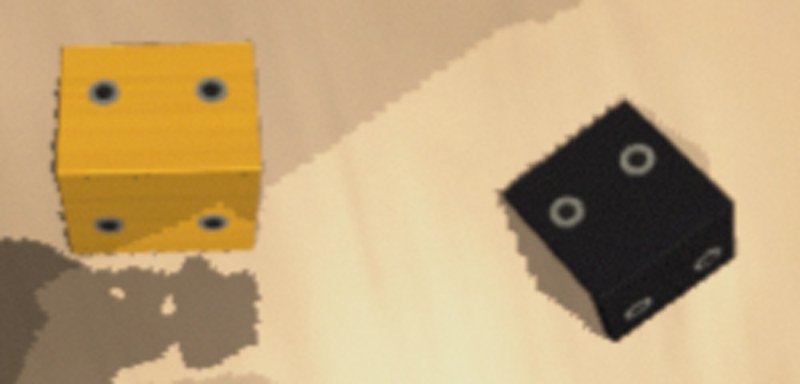

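The crop shows the brass ridge ends at (57,172) and (262,166), and the black ridge ends at (598,293) and (733,203). I cast these rays.

Run:
```python
from h import *
import pickle
g=pickle.load(open("w1.pkl","rb"))
for n,a,b in (("brass",(57,172),(262,166)),("black",(598,293),(733,203))):
    px=[(p[0]/3.2+230-.35,p[1]/3.2+130-.35) for p in (a,b)]
    E=onplane(g,px,.0396);print(n,E.mean(0).round(4),np.degrees(np.arctan2(*(E[1]-E[0])[1::-1])).round(2),np.linalg.norm(E[1]-E[0]).round(4))
go([.4442,.3070,.10],-14.8)
```

```text
brass [0.4465 0.3069 0.0396] -14.05 0.0611
black [0.5881 0.2415 0.0396] 21.17 0.0474
t 2.37 p [0.4486 0.2968 0.1686] yaw -15.83 shift [ 0.0289 -0.0233  0.2285] turn [-0.0003  0.0005 -0.0229] F [0.1 0.1 0. ] w 0.0851
```

step_arm([
  [[0,0,0.12],[0,0,0]],
  [[0,0,0.23],[0,0,0]],
  [[0,0,0.23],[0,0,0]],
  [[0,0,0.23],[0,0,0]],
])

```text
time_s: 2.7
position: [0.4483, 0.2966, 0.0996]
tool_rot: [[0.273, 0.962, -0.002], [0.962, -0.273, -0.001], [-0.001, -0.002, -1.0]]
ft_force: [0.1, 0.4, 1.1]
grip_width: 0.085
gripper_force: 0.0
```

Run:
```python
from h import *
import pickle
g=get_image("wrist");pickle.dump(g,open("w2.pkl","wb"))
K,D,R,t=cam(g)
for n,f,c,a in (("brass",brass,(.4445,.307),-14.6),("black",black,(.5875,.24),23.8)):
    px=cv2.projectPoints(np.array([[*c,.02]]),np.array(g["rvec"]),np.array(g["tvec"]),K,D)[0].ravel();print(px.round())
    try: ridge(g,blob(f(g),px),c,a,n)
    except Exception as e: print(e)
go([.4445,.3070,.10],-14.6)
im=cv2.resize(g["img"][0:300,:],None,fx=1.4,fy=1.4,interpolation=cv2.INTER_CUBIC);cv2.imwrite("pics/w2.png",im[:,:,::-1])
```

```text
[276. 194.]
brass ridge mid [0.4439 0.307 ] z 0.0399 ang -14.46 len 0.0666 slopes [np.float64(44.7), np.float64(44.9)]
[463. 224.]
black ridge mid [0.588  0.2397] z 0.0395 ang 23.87 len 0.0487 slopes [np.float64(44.6), np.float64(45.0)]
t 2.75 p [0.4494 0.2972 0.1011] yaw -15.84 shift [ 0.0268 -0.0245  0.0035] turn [ 0.0013 -0.0009 -0.0275] F [ 0.4 -0.2  0.9] w 0.0851
```

View pics/w2.png

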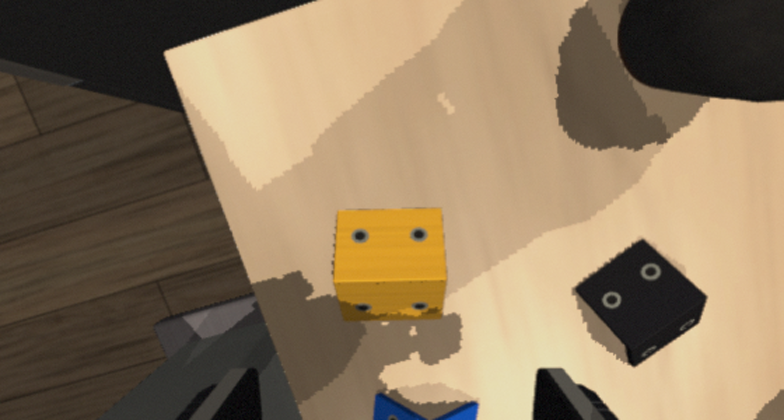

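The second wrist view shows the brass ridge from (332,283) to (447,281) and the black ridge from (633,365) to (706,296), in the enlarged picture. I align over brass and triangulate the ends between the two wrist places.

step_arm([
  [[0.027,-0.0245,0],[0,0,-0.0285]],
  [[0.027,-0.0245,0],[0,0,-0.0285]],
  [[0.027,-0.0245,0.1],[0,0,-0.0285]],
  [[0.027,-0.0245,0.1],[0,0,-0.0285]],
  [[0.027,-0.0245,0.1],[0,0,-0.0285]],
])

```text
time_s: 3.17
position: [0.4434, 0.3076, 0.0699]
tool_rot: [[0.25, 0.968, -0.001], [0.968, -0.25, -0.001], [-0.001, -0.001, -1.0]]
ft_force: [0.5, -0.2, 0.9]
grip_width: 0.0851
gripper_force: 0.0
```

Run:
```python
from h import *
import pickle
a=pickle.load(open("w1.pkl","rb"));b=pickle.load(open("w2.pkl","rb"))
for n,p,q in (("brass",((57,172),(262,166)),((332,282.5),(447,281))),("black",((598,293),(733,203)),((633,365),(706,296)))):
    E=[]
    for x,y in zip(p,q):
        X,e=tri(a,(x[0]/3.2+229.65,x[1]/3.2+129.65),b,(y[0]/1.4-.15,y[1]/1.4-.15));E.append(X)
    E=np.array(E);M=onplane(b,[(y[0]/1.4-.15,y[1]/1.4-.15) for y in q],.0396)
    print(n,"tri",E.mean(0).round(4),"err",round(e,4),"ray2",M.mean(0).round(4),np.degrees(np.arctan2(*(M[1]-M[0])[1::-1])).round(2))
go([.4445,.3070,.07],-14.5)
```

```text
brass tri [0.4475 0.3117 0.0657] err 0.0006 ray2 [0.4458 0.3053 0.0396] -15.03
black tri [0.5781 0.2527 0.0675] err 0.0004 ray2 [0.5879 0.2356 0.0396] 33.95
t 3.17 p [0.4434 0.3076 0.0699] yaw -14.46 shift [-0.0011  0.0041 -0.0004] turn [-0.0013  0.001   0.0009] F [ 0.5 -0.2  0.9] w 0.0851
```

step_arm([
  [[0,0.003,0.05],[0,0,0]],
  [[0,0.003,0.1],[0,0,0]],
  [[0,0.003,0.15],[0,0,0]],
  [[0,0.003,0.19],[0,0,0]],
  [[0,0.003,0.213],[0,0,0]],
  [[0,0.003,0.213],[0,0,0]],
  [[0,0.003,0.213],[0,0,0]],
])

```text
time_s: 3.75
position: [0.4452, 0.3076, 0.0066]
tool_rot: [[0.25, 0.968, 0.001], [0.968, -0.25, 0.0], [0.001, 0.001, -1.0]]
ft_force: [-0.5, -0.2, 0.6]
grip_width: 0.0851
gripper_force: 0.0
```

step_arm([
  [[0,0,0],[0,0,0]],
  [[0,0,0],[0,0,0]],
  [[0,0,0],[0,0,0]],
  [[0,0,0],[0,0,0]],
  [[0,0,0],[0,0,0]],
  [[0,0,0],[0,0,0]],
], jaw=45, grip_force=30)

```text
time_s: 4.25
position: [0.4447, 0.3073, 0.0057]
tool_rot: [[0.25, 0.968, 0.0], [0.968, -0.25, 0.0], [0.0, 0.0, -1.0]]
ft_force: [-0.7, -0.0, -0.1]
grip_width: 0.0449
gripper_force: 0.0
```

Run:
```python
from h import *
import pickle
g=get_image("wrist");pickle.dump(g,open("w3.pkl","wb"));s=get_image("scene");t=get_image("top")
im=np.hstack([cv2.resize(g["img"],(400,300)),cv2.resize(s["img"][200:320,110:270],(400,300),interpolation=cv2.INTER_CUBIC)]);im=np.vstack([im,np.hstack([cv2.resize(t["img"][200:290,140:260],(400,300),interpolation=cv2.INTER_CUBIC),np.zeros((300,400,3),np.uint8)])])
cv2.imwrite("pics/c3.png",im[:,:,::-1]);go([.4445,.3070,.07],-14.5);print(env.observe()["gripper_force"])
```

```text
t 4.4 p [0.4447 0.3073 0.0056] yaw -14.49 shift [-0.0012 -0.0003 -0.2146] turn [-0.      0.      0.0003] F [ 0.5 -0.3 -0.7] w 0.0451
0.0
```

View pics/c3.png

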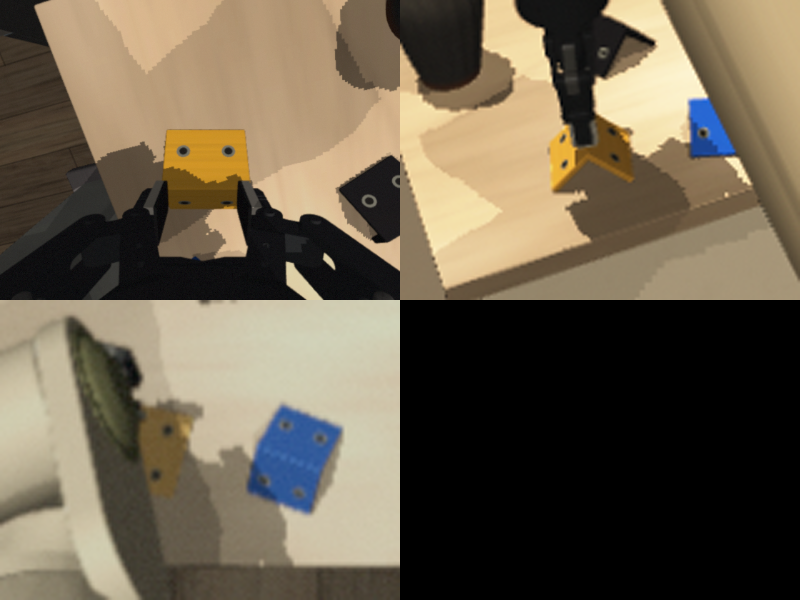

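The wrist view shows brass at about (205,165), with the fingertips beside its lower edge at (155,205) and (245,205). In the scene view the fingers seem to stand on or above the ridge rather than over the ends. I measure where the fingers and brass really are.

Run:
```python
from h import *
import pickle
g=pickle.load(open("w3.pkl","rb"));K,D,R,t=cam(g)
ridge(g,blob(brass(g),(287,235)),(.4445,.307),-14.5,"brass")
print("cam",-R.T@t)
s=env.observe();p=np.array(s["position"]);T=np.array(s["tool_rot"])
for q in ([0,0,0],[0,.0225,-.01],[0,-.0225,-.01],[0,.0225,-.03],[0,-.0225,-.03]):
    print(q,cv2.projectPoints((p+T@np.array(q))[None],np.array(g["rvec"]),np.array(g["tvec"]),K,D)[0].ravel().round())
P=cloud(g,np.ones((420,560),bool)); L=(P-p)@T
m=(hsv(g)[...,2]<90)[g["z_map"]>0]&(P[:,2]<.08)&(np.abs(L[:,0])<.03)&(np.abs(L[:,1])<.06)
for sg in (1,-1):
    Q=L[m&(sg*L[:,1]>0)];print(len(Q),Q.min(0).round(4) if len(Q) else"",Q.max(0).round(4) if len(Q) else "")
def at(u,v): o,d=rays(g,[(u,v)]);z=g["z_map"][v,u];W=o+d[0]*z;return W.round(4),((W-p)@T).round(4)
for uv in ((222,270),(228,285),(345,270),(338,285),(215,260),(287,235),(287,268),(287,285)): print(uv,at(*uv))
```

```text
brass ridge mid [0.4443 0.3067] z 0.04 ang -14.48 len 0.0653 slopes [np.float64(44.8), np.float64(45.8)]
cam [0.46159632 0.3733236  0.18769051]
[0, 0, 0] [284. 239.]
[0, 0.0225, -0.01] [325. 245.]
[0, -0.0225, -0.01] [244. 245.]
[0, 0.0225, -0.03] [329. 260.]
[0, -0.0225, -0.03] [239. 260.]
2049 [-0.03    0.0004 -0.0743] [ 0.0232  0.0355 -0.0049]
3110 [-0.03   -0.06   -0.0744] [ 0.023  -0.0001  0.0071]
(222, 270) (array([0.4235, 0.3236, 0.0687]), array([ 0.0104, -0.0246, -0.063 ]))
(228, 285) (array([0.4232, 0.3158, 0.0668]), array([ 0.0029, -0.0229, -0.0612]))
(345, 270) (array([0.4705, 0.3114, 0.0685]), array([ 0.0104,  0.024 , -0.0628]))
(338, 285) (array([0.4666, 0.3033, 0.0643]), array([ 0.0016,  0.0223, -0.0587]))
(215, 260) (array([0.4193, 0.3252, 0.0603]), array([ 0.011 , -0.029 , -0.0547]))
(287, 235) (array([0.4487, 0.3174, 0.0289]), array([ 0.0107,  0.0014, -0.0232]))
(287, 268) (array([0.445 , 0.303 , 0.0363]), array([-0.0041,  0.0014, -0.0307]))
(287, 285) (array([0.4401, 0.2829, 0.0155]), array([-0.0247,  0.0016, -0.0099]))
```

Run:
```python
from h import *
import pickle
g=pickle.load(open("w3.pkl","rb"));s=env.observe();p=np.array(s["position"]);T=np.array(s["tool_rot"])
def hist(g,nm):
    P=cloud(g,np.ones((420,560),bool));L=(P-p)@T
    m=(np.abs(L[:,0])<.016)&(np.abs(L[:,1])>.015)&(np.abs(L[:,1])<.05)&(P[:,2]>.0)&(P[:,2]<.13)
    for sg in (1,-1):
        q=m&(sg*L[:,1]>0)
        print(nm,sg,[(round(a,3),int(((P[:,2]>=a)&(P[:,2]<a+.005)&q).sum()),np.round(L[(P[:,2]>=a)&(P[:,2]<a+.005)&q][:,:2].mean(0),3).tolist()) for a in np.arange(.03,.12,.005) if ((P[:,2]>=a)&(P[:,2]<a+.005)&q).sum()])
hist(g,"wrist"); sc=get_image("scene"); hist(sc,"scene")
im=np.hstack([cv2.resize(g["img"][180:380,180:400],(400,364),interpolation=cv2.INTER_CUBIC),cv2.resize(sc["img"][205:285,140:228],(400,364),interpolation=cv2.INTER_CUBIC)]);cv2.imwrite("pics/c4.png",im[:,:,::-1])
```

```text
wrist 1 [(np.float64(0.03), 544, [0.005, 0.023]), (np.float64(0.035), 332, [0.001, 0.02]), (np.float64(0.04), 5, [0.0, 0.018]), (np.float64(0.045), 36, [-0.001, 0.022]), (np.float64(0.05), 143, [0.004, 0.024]), (np.float64(0.055), 217, [0.005, 0.026]), (np.float64(0.06), 247, [0.005, 0.026]), (np.float64(0.065), 269, [0.006, 0.026]), (np.float64(0.07), 298, [0.005, 0.026]), (np.float64(0.075), 291, [0.005, 0.025]), (np.float64(0.08), 464, [0.004, 0.024]), (np.float64(0.085), 248, [0.007, 0.027]), (np.float64(0.09), 595, [0.01, 0.035]), (np.float64(0.095), 961, [0.009, 0.037]), (np.float64(0.1), 2842, [0.002, 0.041]), (np.float64(0.105), 849, [0.001, 0.045]), (np.float64(0.11), 878, [0.002, 0.046]), (np.float64(0.115), 1001, [0.004, 0.046])]
wrist -1 [(np.float64(0.03), 450, [0.004, -0.021]), (np.float64(0.035), 353, [0.001, -0.02]), (np.float64(0.04), 7, [0.0, -0.019]), (np.float64(0.045), 39, [-0.0, -0.023]), (np.float64(0.05), 125, [0.004, -0.025]), (np.float64(0.055), 221, [0.005, -0.027]), (np.float64(0.06), 248, [0.005, -0.027]), (np.float64(0.065), 275, [0.005, -0.027]), (np.fl
[... 601 characters left out ...]
0.085), 1, [-0.011, 0.024])]
scene -1 [(np.float64(0.03), 37, [-0.001, -0.025]), (np.float64(0.035), 12, [-0.001, -0.024]), (np.float64(0.04), 2, [-0.0, -0.028]), (np.float64(0.045), 7, [-0.001, -0.029]), (np.float64(0.05), 11, [-0.004, -0.03]), (np.float64(0.055), 21, [0.0, -0.033]), (np.float64(0.06), 20, [-0.002, -0.032]), (np.float64(0.065), 22, [-0.0, -0.034]), (np.float64(0.07), 18, [-0.002, -0.033]), (np.float64(0.075), 16, [-0.001, -0.036]), (np.float64(0.09), 3, [-0.014, -0.031]), (np.float64(0.095), 4, [-0.014, -0.042]), (np.float64(0.1), 14, [-0.001, -0.048]), (np.float64(0.105), 3, [-0.007, -0.038]), (np.float64(0.11), 6, [-0.01, -0.03]), (np.float64(0.115), 5, [-0.008, -0.024])]
```

View pics/c4.png

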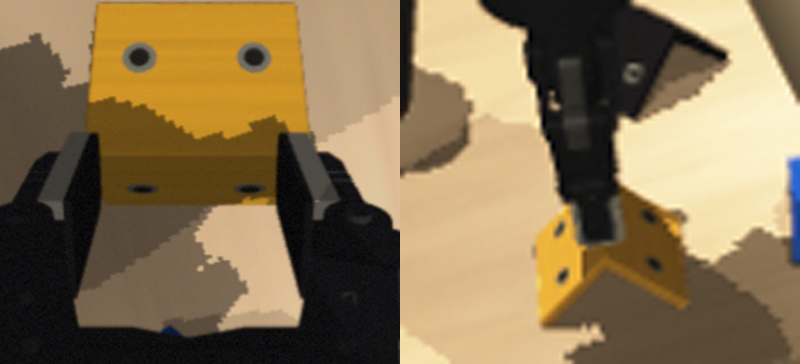

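The enlarged views show the fingertips standing clear above the roof. Depth puts the tips at z≈0.047, about 40 mm higher than the reported TCP implies, so the jaws closed over the ridge without touching it and brass hasn't moved. I reopen, then go lower in small steps, watching the force.

step_arm([
  [[0,0,0],[0,0,0]],
  [[0,0,0],[0,0,0]],
  [[0,0,0],[0,0,0]],
  [[0,0,0],[0,0,0]],
  [[0,0,0],[0,0,0]],
  [[0,0,0],[0,0,0]],
], jaw=85)

```text
time_s: 4.95
position: [0.4447, 0.3073, 0.0056]
tool_rot: [[0.25, 0.968, -0.0], [0.968, -0.25, -0.0], [-0.0, -0.0, -1.0]]
ft_force: [0.5, -0.1, 0.7]
grip_width: 0.0851
gripper_force: 0.0
```

step_arm([
  [[0,0,0.02],[0,0,0]],
  [[0,0,0.04],[0,0,0]],
  [[0,0,0.06],[0,0,0]],
  [[0,0,0.08],[0,0,0]],
  [[0,0,0.08],[0,0,0]],
])

```text
time_s: 5.37
position: [0.4439, 0.307, -0.0199]
tool_rot: [[0.25, 0.968, -0.002], [0.968, -0.25, -0.001], [-0.002, -0.002, -1.0]]
ft_force: [0.9, -0.8, -0.4]
grip_width: 0.085
gripper_force: 0.0
```

```bash
cat > tips.py <<'E'
from h import *
g=get_image("wrist");s=env.observe();p=np.array(s["position"]);T=np.array(s["tool_rot"]);w=s["grip_width"]/2
P=cloud(g,(hsv(g)[...,1]<100)|(hsv(g)[...,2]<60));L=(P-p)@T
for sg in (1,-1):
    y=sg*L[:,1]; q=L[(np.abs(L[:,0])<.012)&(y>w-.002)&(y<w+.008)&(L[:,2]>-.09)]
    print(sg,[(round(a,3),int(((q[:,2]>=a)&(q[:,2]<a+.005)).sum())) for a in np.arange(-.085,.05,.005)])
go([.4445,.307,-.033],-14.5)
E
python3 tips.py
```

```text
1 [(np.float64(-0.085), 385), (np.float64(-0.08), 427), (np.float64(-0.075), 394), (np.float64(-0.07), 341), (np.float64(-0.065), 312), (np.float64(-0.06), 273), (np.float64(-0.055), 106), (np.float64(-0.05), 0), (np.float64(-0.045), 0), (np.float64(-0.04), 0), (np.float64(-0.035), 0), (np.float64(-0.03), 0), (np.float64(-0.025), 205), (np.float64(-0.02), 560), (np.float64(-0.015), 0), (np.float64(-0.01), 0), (np.float64(-0.005), 0), (np.float64(0.0), 0), (np.float64(0.005), 0), (np.float64(0.01), 0), (np.float64(0.015), 0), (np.float64(0.02), 0), (np.float64(0.025), 0), (np.float64(0.03), 0), (np.float64(0.035), 0), (np.float64(0.04), 0), (np.float64(0.045), 0)]
-1 [(np.float64(-0.085), 389), (np.float64(-0.08), 429), (np.float64(-0.075), 389), (np.float64(-0.07), 345), (np.float64(-0.065), 307), (np.float64(-0.06), 267), (np.float64(-0.055), 99), (np.float64(-0.05), 0), (np.float64(-0.045), 0), (np.float64(-0.04), 0), (np.float64(-0.035), 0), (np.float64(-0.03), 0), (np.float64(-0.025), 259), (np.float64(-0.02), 528), (np.float64(-0.015), 0), (np.float64(-0.01), 0), (np.float64(-0.005), 0), (np.float64(0.0), 0), (np.float64(0.005), 0), (np.float64(0.01), 0), (np.float64(0.015), 0), (np.float64(0.02), 0), (np.float64(0.025), 0), (np.float64(0.03), 0), (np.float64(0.035), 0), (np.float64(0.04), 0), (np.float64(0.045), 0)]
t 5.42 p [ 0.4442  0.3071 -0.0193] yaw -14.49 shift [-0.0001  0.001   0.0458] turn [-0.0018  0.0013  0.0002] F [ 0.2 -0.6  0.1] w 0.085
```

Confirmed: the real tips sit about 40 mm behind the reported TCP. I descend another 17 mm, so the tips stand near 15 mm, and close.

step_arm([
  [[0,0,0.03],[0,0,0]],
  [[0,0,0.055],[0,0,0]],
  [[0,0,0.055],[0,0,0]],
  [[0,0,0.055],[0,0,0]],
])

```text
time_s: 5.75
position: [0.4444, 0.3072, -0.0354]
tool_rot: [[0.25, 0.968, -0.001], [0.968, -0.25, -0.0], [-0.001, -0.001, -1.0]]
ft_force: [0.7, 0.2, 0.6]
grip_width: 0.0851
gripper_force: 0.0
```

step_arm([
  [[0,0,0],[0,0,0]],
  [[0,0,0],[0,0,0]],
  [[0,0,0],[0,0,0]],
  [[0,0,0],[0,0,0]],
  [[0,0,0],[0,0,0]],
  [[0,0,0],[0,0,0]],
], jaw=50, grip_force=35)

```text
time_s: 6.25
position: [0.4451, 0.3075, -0.0344]
tool_rot: [[0.25, 0.968, 0.001], [0.968, -0.25, 0.0], [0.001, 0.001, -1.0]]
ft_force: [1.0, -0.7, 5.5]
grip_width: 0.0611
gripper_force: 37.6
```

Gripped: opening 61 mm, 38 N. Lift.

step_arm([
  [[0,0,-0.02],[0,0,0]],
  [[0,0,-0.06],[0,0,0]],
  [[0,0,-0.12],[0,0,0]],
  [[0,0,-0.2],[0,0,0]],
  [[0,0,-0.28],[0,0,0]],
  [[0,0,-0.33],[0,0,0]],
  [[0,0,-0.33],[0,0,0]],
  [[0,0,-0.33],[0,0,0]],
])

```text
time_s: 6.92
position: [0.4445, 0.3073, 0.0641]
tool_rot: [[0.25, 0.968, 0.0], [0.968, -0.25, 0.0], [0.0, 0.0, -1.0]]
ft_force: [-0.3, 0.1, -1.9]
grip_width: 0.0613
gripper_force: 38.8
```

```bash
cat > look.py <<'E'
from h import *
import pickle,sys
from scipy.spatial.transform import Rotation
g=get_image("wrist");pickle.dump(g,open(sys.argv[1]+".pkl","wb"));cv2.imwrite(f"pics/{sys.argv[1]}.png",g["img"][:,:,::-1])
s=env.observe();p=np.array(s["position"]);T=np.array(s["tool_rot"]);K,D,R,t=cam(g)
# held brass: leg planes in the tool frame
P=cloud(g,cv2.erode(brass(g).astype(np.uint8),np.ones((3,3)))>0);L=(P-p)@T;L=L[(np.abs(L[:,0])<.04)&(np.abs(L[:,1])<.04)&(L[:,2]>-.085)&(L[:,2]<-.02)]
k=[]
for sg in (1,-1):
    Q=L[(sg*L[:,0]>.004)&(sg*L[:,0]<.034)]
    for _ in range(4):
        A=np.c_[Q[:,:2],np.ones(len(Q))];c=np.linalg.lstsq(A,Q[:,2],rcond=None)[0];r=abs(A@c-Q[:,2]);Q=Q[r<max(.001,2*np.median(r))]
    k.append(c);print("leg",sg,len(Q),"slope",np.degrees(np.arctan(c[0])).round(2),np.degrees(np.arctan(c[1])).round(2))
d=k[0]-k[1];print("held ridge in tool: x",(-d[2]/d[0]).round(4),"z",(k[0][2]-k[0][0]*d[2]/d[0]).round(4),"skew deg",np.degrees(np.arctan(-d[1]/d[0])).round(2),"y",np.percentile(L[:,1],[.5,99.5]).round(4))
px=cv2.projectPoints(np.array([[.587,.24,.02]]),np.array(g["rvec"]),np.array(g["tvec"]),K,D)[0].ravel()
try: ridge(g,blob(black(g),px),(.587,.24),24.,"black")
except Exception as e: print("black",e,px)
go([.5872,.2399,.07],24.)
E
python3 look.py w5
```

```text
leg 1 10193 slope 44.91 0.04
leg -1 2035 slope -45.03 0.1
held ridge in tool: x -0.0006 z -0.0751 skew deg 0.03 y [-0.0301  0.0297]
black ridge mid [0.5881 0.2394] z 0.0396 ang 23.39 len 0.0491 slopes [np.float64(44.4), np.float64(45.4)]
t 6.97 p [0.444  0.307  0.0632] yaw -14.49 shift [-0.0973  0.5181 -0.0233] turn [-2.100e-03  7.000e-04 -8.553e-01] F [-0.8 -0.3 -1.8] w 0.0612
```

View pics/w5.png

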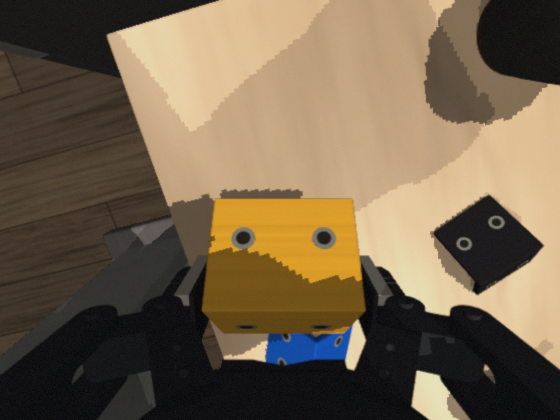

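The held brass sits square in the jaws: ridge on the tool's y axis within 0.6 mm and centred. Black at (488,245) is clear, with the vase at the top right. I turn to black's heading and take a close look at black from alongside before setting down.

```bash
python3 -c "
from h import *
go([.612,.185,.09],23.7)"
```

```text
t 6.97 p [0.444  0.307  0.0632] yaw -14.49 shift [-0.2539  0.6439 -0.09  ] turn [-2.100e-03  7.000e-04 -8.486e-01] F [-0.8 -0.3 -1.8] w 0.0612
```

step_arm([
  [[-0.02,0.05,-0.09],[0,0,-0.1]],
  [[-0.05,0.13,-0.09],[0,0,-0.2]],
  [[-0.09,0.23,-0.09],[0,0,-0.32]],
  [[-0.13,0.33,-0.09],[0,0,-0.44]],
  [[-0.17,0.43,-0.09],[0,0,-0.56]],
  [[-0.21,0.53,-0.09],[0,0,-0.68]],
  [[-0.24,0.61,-0.09],[0,0,-0.78]],
  [[-0.254,0.644,-0.09],[0,0,-0.849]],
  [[-0.254,0.644,-0.09],[0,0,-0.849]],
  [[-0.254,0.644,-0.09],[0,0,-0.849]],
])

```text
time_s: 7.8
position: [0.6119, 0.1849, 0.0892]
tool_rot: [[-0.4, 0.916, -0.004], [0.916, 0.4, -0.0], [0.001, -0.003, -1.0]]
ft_force: [-0.3, 0.2, -1.7]
grip_width: 0.0613
gripper_force: 39.4
```

```bash
python3 look.py w6
python3 - <<'E'
from h import *
d=get_image("top"); print("n"); ridge(d,blob(black(d),(208,186)),(.587,.24),24,"top")
E
```

```text
leg 1 9946 slope 44.8 0.2
leg -1 2290 slope -45.04 0.1
held ridge in tool: x -0.0012 z -0.0736 skew deg -0.05 y [-0.0303  0.0294]
black ridge mid [0.5882 0.24  ] z 0.04 ang 23.63 len 0.0487 slopes [np.float64(44.8), np.float64(44.9)]
t 7.85 p [0.6115 0.1855 0.0897] yaw 23.63 shift [ 0.1984 -0.0014  0.0657] turn [-0.0036 -0.0015 -0.0082] F [-0.1 -0.3 -2.1] w 0.0614
n
  return _methods._mean(a, axis=axis, dtype=dtype,
  ret = ret.dtype.type(ret / rcount)
h.py:46: RuntimeWarning: invalid value encountered in divide
  u2=np.array([-d[1],d[0]])/np.hypot(d[0],d[1]); u2*=np.sign(u2@u)
h.py:47: RuntimeWarning: invalid value encountered in divide
  c=c-d[:2]*d[2]/(d[:2]@d[:2]); a=np.arctan2(u2[1],u2[0])
h.py:48: RuntimeWarning: invalid value encountered in divide
  z=l[0][:2]@(-d[:2]*d[2]/(d[:2]@d[:2]))+l[0][2]
Traceback (most recent call last):
  File "h.py", line 50, in ridge
    lo,hi=np.percentile(e,[.5,99.5]); c=c+u2*(lo+hi)/2
          ~~~~~~~~~~~~~^^^^^^^^^^^^^
IndexError: index -1 is out of bounds for axis 0 with size 0
```

View pics/w6.png

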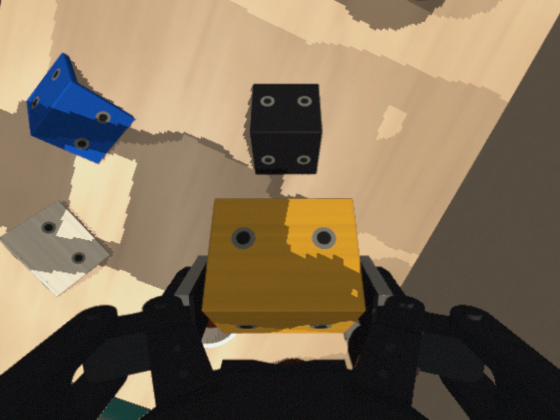

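The wrist view shows black at (286,128), squarely ahead of the held brass at (283,265), with the same heading as its ridge; blue, aluminium and mug are undisturbed. Now I go over it.

```bash
python3 -c "
from h import *
go([.5881,.2409,.03],23.65)"
```

```text
t 7.9 p [0.6115 0.1859 0.0902] yaw 23.68 shift [0.199  0.0027 0.2007] turn [-0.0026 -0.0011  0.0007] F [ 0.3  0.2 -2.3] w 0.0616
```

step_arm([
  [[0.05,0,0.03],[0,0,0]],
  [[0.12,0,0.08],[0,0,0]],
  [[0.17,-0.001,0.14],[0,0,0]],
  [[0.2,-0.001,0.18],[0,0,0]],
  [[0.2,-0.001,0.2],[0,0,0]],
  [[0.2,-0.001,0.2],[0,0,0]],
  [[0.2,-0.001,0.2],[0,0,0]],
])

```text
time_s: 8.48
position: [0.5882, 0.2403, 0.0313]
tool_rot: [[-0.402, 0.915, 0.0], [0.915, 0.402, -0.0], [-0.0, 0.0, -1.0]]
ft_force: [0.3, -0.3, -1.5]
grip_width: 0.0614
gripper_force: 39.4
```

```bash
python3 -c "
from h import *
import time
go([.5881,.2409,-.026],23.65)
P=env.observe();print(P['gripper_force'])"
```

```text
t 8.48 p [0.5882 0.2403 0.0313] yaw 23.73 shift [0.0021 0.0006 0.1911] turn [0.0002 0.0002 0.0018] F [ 0.3 -0.3 -1.5] w 0.0614
39.37590447239927
```

step_arm([
  [[0.001,0,0.03],[0,0,0]],
  [[0.002,0,0.06],[0,0,0]],
  [[0.002,0,0.09],[0,0,0]],
  [[0.002,0,0.115],[0,0,0]],
  [[0.002,0,0.135],[0,0,0]],
  [[0.002,0,0.15],[0,0,0]],
  [[0.002,0,0.162],[0,0,0]],
  [[0.002,0,0.162],[0,0,0]],
  [[0.002,0,0.162],[0,0,0]],
])

```text
time_s: 9.23
position: [0.5881, 0.2406, -0.0175]
tool_rot: [[-0.402, 0.916, 0.0], [0.916, 0.402, 0.0], [-0.0, 0.0, -1.0]]
ft_force: [0.2, -0.1, -1.6]
grip_width: 0.0612
gripper_force: 39.4
```

step_arm([
  [[0,0,0.005],[0,0,0]],
  [[0,0,0.01],[0,0,0]],
  [[0,0,0.015],[0,0,0]],
  [[0,0,0.02],[0,0,0]],
  [[0,0,0.02],[0,0,0]],
  [[0,0,0.02],[0,0,0]],
])

```text
time_s: 9.73
position: [0.588, 0.2406, -0.0235]
tool_rot: [[-0.402, 0.916, -0.0], [0.916, 0.402, -0.0], [0.0, -0.0, -1.0]]
ft_force: [-0.1, 0.1, -0.7]
grip_width: 0.0612
gripper_force: 39.4
```

```bash
python3 look.py w7 2>&1 | grep -v Warn; python3 -c "
from h import *
go([.5881,.2409,-.026],23.65)"
```

```text
return _methods._mean(a, axis=axis, dtype=dtype,
  ret = ret.dtype.type(ret / rcount)
leg 1 10124 slope 44.86 0.15
leg -1 2049 slope -45.05 0.12
held ridge in tool: x -0.0005 z -0.074 skew deg -0.01 y [-0.0305  0.0292]
black index -1 is out of bounds for axis 0 with size 0 [282.11289236 273.26214466]
t 9.78 p [ 0.588   0.2406 -0.0235] yaw 23.72 shift [-0.001  -0.0035 -0.3116] turn [ 0.     -0.     -0.0063] F [-0.2 -0.3 -1.7] w 0.0614
t 9.78 p [ 0.588   0.2406 -0.0235] yaw 23.72 shift [0.0009 0.0006 0.0084] turn [ 0.     -0.      0.0015] F [-0.2 -0.3 -1.7] w 0.0614
```

Ridge at about 50.5 mm against 48.1 nested: 2.5 mm to go. I creep down until the force shows contact.

step_arm([
  [[0,0,0.003],[0,0,0]],
  [[0,0,0.006],[0,0,0]],
  [[0,0,0.006],[0,0,0]],
  [[0,0,0.006],[0,0,0]],
])

```text
time_s: 10.12
position: [0.5881, 0.2405, -0.0252]
tool_rot: [[-0.402, 0.916, 0.0], [0.916, 0.402, -0.0], [-0.0, 0.0, -1.0]]
ft_force: [-0.5, -0.4, -0.3]
grip_width: 0.0609
gripper_force: 39.5
```

step_arm([
  [[0,0,0.0015],[0,0,0]],
  [[0,0,0.003],[0,0,0]],
  [[0,0,0.003],[0,0,0]],
  [[0,0,0.003],[0,0,0]],
])

```text
time_s: 10.45
position: [0.5884, 0.2405, -0.0256]
tool_rot: [[-0.402, 0.916, 0.001], [0.916, 0.402, -0.0], [-0.001, 0.001, -1.0]]
ft_force: [-0.3, -1.8, 5.8]
grip_width: 0.0612
gripper_force: 39.9
```

Contact at the expected height, about 6–7 N. Soften the grip, then open.

step_arm([
  [[0,0,0],[0,0,0]],
  [[0,0,0],[0,0,0]],
  [[0,0,0],[0,0,0]],
], grip_force=20)

```text
time_s: 10.7
position: [0.5884, 0.2404, -0.0256]
tool_rot: [[-0.402, 0.916, 0.001], [0.916, 0.402, -0.0], [-0.0, 0.001, -1.0]]
ft_force: [-1.0, -3.1, 5.9]
grip_width: 0.0613
gripper_force: 39.9
```

step_arm([
  [[0,0,0],[0,0,0]],
  [[0,0,0],[0,0,0]],
  [[0,0,0],[0,0,0]],
  [[0,0,0],[0,0,0]],
  [[0,0,0],[0,0,0]],
], jaw=82)

```text
time_s: 11.12
position: [0.5879, 0.2407, -0.0264]
tool_rot: [[-0.402, 0.916, -0.0], [0.916, 0.402, 0.0], [0.0, -0.0, -1.0]]
ft_force: [0.4, 0.3, -0.2]
grip_width: 0.0821
gripper_force: 0.0
```

```bash
python3 look.py w8 2>&1 | grep -E "leg|held|^t"
```

```text
leg 1 10020 slope 44.8 0.08
leg -1 2022 slope -45.04 -0.03
held ridge in tool: x -0.0012 z -0.0746 skew deg -0.05 y [-0.0305  0.0298]
t 11.17 p [ 0.5879  0.2406 -0.0263] yaw 23.72 shift [-0.0012 -0.0033 -0.3211] turn [-0.0003 -0.0002 -0.0063] F [-0.1  0.2  0.3] w 0.082
```

Released with the ridge at 48.3 mm (48.1 nested) and both legs at 45°. I retreat upward.

step_arm([
  [[0,0,-0.03],[0,0,0]],
  [[0,0,-0.07],[0,0,0]],
  [[0,0,-0.12],[0,0,0]],
  [[0,0,-0.2],[0,0,0]],
  [[0,0,-0.3],[0,0,0]],
  [[0,0,-0.4],[0,0,0]],
  [[0,0,-0.45],[0,0,0]],
  [[-0.2,0,-0.45],[0,0,0]],
  [[-0.2,0,-0.45],[0,0,0]],
  [[-0.2,0,-0.45],[0,0,0]],
])

```text
time_s: 12.0
position: [0.6138, 0.1824, 0.1105]
tool_rot: [[-0.399, 0.917, 0.003], [0.917, 0.399, -0.001], [-0.002, 0.002, -1.0]]
ft_force: [-1.1, -0.3, -0.6]
grip_width: 0.0819
gripper_force: 0.0
```

Run:
```python
from h import *
import pickle
g=get_image("wrist");s=get_image("scene");K,D,R,t=cam(g)
px=cv2.projectPoints(np.array([[.588,.24,.03]]),np.array(g["rvec"]),np.array(g["tvec"]),K,D)[0].ravel();print(px)
ridge(g,blob(brass(g),px),(.588,.24),23.7,"brass w")
im=np.hstack([cv2.resize(g["img"],(400,300)),cv2.resize(s["img"][150:285,150:330],(400,300),interpolation=cv2.INTER_CUBIC)]);cv2.imwrite("pics/fin.png",im[:,:,::-1])
go([.588,.24,.1],23.7)
```

```text
[283.12330904 125.53594415]
brass w ridge mid [0.5851 0.2388] z 0.0486 ang 23.61 len 0.067 slopes [np.float64(45.3), np.float64(45.1)]
t 12.1 p [0.6123 0.1853 0.1099] yaw 23.64 shift [ 0.1996 -0.0012  0.0329] turn [ 0.0013  0.     -0.0013] F [-0.4 -0.4 -0.9] w 0.0822
```

View pics/fin.png

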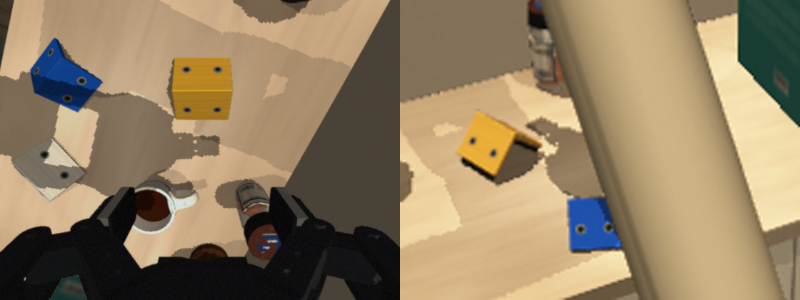

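The final view shows brass seated on black at (202,88), with the mug, aluminium and blue undisturbed; the scene view shows the black leg just peeping out under brass. One check of the brass ends with a stricter mask before handing in.

Run:
```python
from h import *
g=get_image("wrist");H=hsv(g);m=brass(g)&(H[...,1]>160);P=cloud(g,m)
u=np.array([np.cos(np.radians(23.65)),np.sin(np.radians(23.65))]);n=np.array([-u[1],u[0]])
c=np.array([.5882,.24]);e=(P[:,:2]-c)@u;s=(P[:,:2]-c)@n;k=(np.hypot(e,s)<.06)&(P[:,2]>.02)
for lo,hi in((-.012,-.004),(-.004,.004),(.004,.012),(.012,.02)):
    q=e[k&(s>lo)&(s<hi)];print(lo,len(q),np.percentile(q,[1,99]).round(4),(np.percentile(q,[1,99]).mean()).round(4))
# black still under: dark points below brass legs
B=cloud(g,black(g));eb=(B[:,:2]-c)@u;sb=(B[:,:2]-c)@n;kb=(abs(eb)<.03)&(abs(sb)<.05)&(B[:,2]<.03);print("black pts",kb.sum())
P=cloud(g,np.ones((420,560),bool)); print(env.observe()["time_s"])
```

```text
-0.012 814 [-0.0306  0.0293] -0.0007
-0.004 929 [-0.0305  0.0292] -0.0007
0.004 994 [-0.0305  0.0293] -0.0006
0.012 755 [-0.0306  0.0292] -0.0007
black pts 130
12.15
```

Brass is centred over black's middle within 0.7 mm, in line and at the nested height. Handing in.

```bash
python3 -c "
from rig import close_job
print(close_job())"
```

```text
the job is handed in; nothing more can be done
None
```

The brass guard is nested over the black one, ridges in line and middles together within about 1 mm by camera, released gently, and the job was handed in at about 12 s with the aluminium guard and mug never touched.

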